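# Stow a jar in a lift-up bench locker

## Task

Lift the locker's sloping door by its bar handle until the spring catch holds it open by itself, and stand the jar from the worktop upright on the locker's floor in the free space beside the jar already kept there, which stays where it is. Then push the catch's black pad right down to free the door, and ease the door fully shut without slamming it. Leave the other things on the worktop alone.

Things in the scene. Friction and masses are not known exactly. Their poses are not given: they have to be found in the camera images.
- locker: White box fixed on the worktop, 220 mm deep (x), 320 wide (y), 162 high, with a sloping lift-up door. Origin: centre of its underside; own -x is the front, facing the robot; +y its left seen from the robot. Front wall at x -100 mm, 90 high; back at x +120; walls 10 mm thick. A fixed top strip covers x +80 to +120. Grey catch housing outside: x -100 to +100, y -160 to -212, 115 mm high.
- locker_floor (a point): Middle (in y) of the locker's inner floor, at x -30 mm in the locker's frame, 8 mm above the worktop; axes as the locker's. Inside, the floor spans locker x -90 to +110 mm and y -150 to +150 mm. It is open from above only while the door is up, ahead of the hinge line (x -90 to +70 mm is clear).
- door_hinge (a point): Middle of the door's hinge line, which runs along the locker's y: in the locker's frame at x +80, y 0, z 150 mm. The door panel is 320 mm wide, 194 mm from hinge to lower edge, 12 mm thick, 0.5 kg; the hinge has a spring, friction and a damper.
- door (a joint): Angle of the door, rad. 0 = shut (slopes 18.4 degrees down from the hinge to the front); grows as it is raised; hard stop 1.99; starts 0 to 0.12. Raised past 1.87 it rides over the catch; let go, it stands on it at about 1.81 (nearly upright). Takes up to 10 N at the handle. Freed, it sinks slowly in 2 to 4 s, stops 0.3 to 0.8 from shut, and must be pushed down (2 to 5 N); it then stays shut.
- door_handle (a point): Middle of the door's round steel bar handle, 12 mm thick, 120 mm long, along locker y, on two end posts. Axis 185 mm from the hinge line along the door and 55 mm square out from it; 37 mm gap to the panel. Can be gripped from above at every angle. 144 mm above the worktop shut, 338 mm on the catch; the panel is then on the bar's -x side and rises 9 mm above it.
- catch (a joint): Travel of the spring catch, m: 0 = up (holds the raised door), 0.014 = pad right down. Frees the raised door beyond about 0.010; 2 N to start, 5 N fully down, plus up to 2 N friction from the door. Springs back when let go; keep it down until the door has sunk 0.15 rad (about 0.5 s).
- catch_pad (a point): Centre of the top of the black press pad, 44 x 40 mm, pressed straight down; on the catch housing at the locker's -y side: in the locker's frame at x -60, y -188 mm, 136 mm above the worktop when up. Behind it the catch's steel tooth stands up at x +45 to +77, y -179 to -200 mm, to 216 mm above the worktop: keep clear of it when carrying the jar in.
- jar: The jar to be stowed: closed jar with a lid, 56 mm diameter, 80 mm high, 0.1 to 0.23 kg, standing on the worktop to the right of the locker. Origin: centre of its underside, z up.
- stored_jar: A like jar already inside the locker, 56 mm diameter, 80 mm high, standing on the floor at 80 mm left to 80 mm right of the middle; the larger free space is on the other side of the middle. Origin: centre of its underside.
- steel_cup: Bystander: open steel cup, 72 mm diameter, 85 mm high, on the worktop at the right. Origin: centre of its underside.
- water_can: Bystander: white water can with a red cap, 120 x 170 x 230 mm, left of the locker. Origin: centre of its underside.
- brush: Bystander: hand brush, 200 mm long, lying behind the locker. Origin: underside.
Mind the look-alikes: they are no part of the job. Leave any pink look-alike of the jar alone.

How it is judged:
By the outcome, as a careful person would: the job done as asked, in the order asked, and still so for the second after the job is handed in, with the robot touching nothing.
It also fails if it takes over 72 s, if anything falls off the work surface, if the arm or the gripper's body presses on something with over 40 N, if the wrist force passes 120 N, or if a joint passes its speed limit or range.

## Robot

A 7-joint arm with a two-finger parallel gripper is mounted at the origin on the work surface. World frame = base frame: x ahead of the robot, y to its left, z up, the work surface at z = 0. Lengths are in mm, angles in rad, forces in N, time in s.
With the tool pointing down it reaches from about 425 to 1025 mm from the base axis. Payload 9.4 kg.
Tool frame: the origin (TCP) lies midway between the tips of the shut fingers; the grasp point (between the pads) lies 19 mm behind it; z points along the fingers, y is the direction in which the jaws open and shut (so a half turn about z gives the same grasp; the last joint's range is limited). The gripper opens to 85 mm and grips with 20 to 120 N. Pads are 22 mm wide; open, the fingers measure 114 mm over their backs; the gripper's body (76 mm by 85 mm) begins 54 mm behind the grasp point. The pads swing forward as they close: fully open they stand 13 mm farther back than shut.
Start: joints at [1.038, 0.599, -0.003, 1.599, 0.002, 0.943, -0.08], TCP at [319.122, -650.988, 231.275] pointing down, gripper open.
Joint ranges: [-2.57, 2.57], [-0.35, 1.97], [-1.29, 1.29], [0.11, 2.56], [-1.05, 4.19], [0.11, 1.86], [-2.63, 2.63]. Speed limits (rad/s): [2.22, 2.22, 3.01, 3.01, 3.14, 3.14, 3.14].

## Interface

Orientations are given as a unit quaternion [w, x, y, z].
In Python, from station import bot gives the robot as it stands.
- The arm moves only by the shell command python3 -m inch 'ROWS' [FORCE]. ROWS is JSON, a list of rows, each an object of numbers: "grip": the opening in per cent of the stroke, from 0 (shut) to 100 (fully open); "dx", "dy", "dz": the shift along the world's x, y, z in mm; "roll": the turn about the world's z in degrees. In form: [{"grip": .., "dx": .., "dy": .., "dz": .., "roll": ..}, ...]. A call has 1 to 8 rows; each row shifts and turns the pose as measured when the row begins; what a row does not reach is not made up. A row lasts 1/12 s, in which the tool goes at most 41.7 mm and 7.16 degrees, less where a joint would pass 70% of its speed; a pose out of reach is approached as far as the arm can. A call is refused whole if a number of a shift passes 41.7 or a number of a turn 7.16, either way. A call with a gripper value outside its range is refused whole. The fingers move at their own pace and stop on an object; FORCE is the grip in N (left out, the last holds). Time passes only in rows, so rows that do not move let the fingers close. It gives the time, the measured TCP pose, the force and the opening at its end, in the units of the state.
- bot.observe(): the state, without advancing time (a new reading comes with each control period).
- bot.snapshot(name): name is "scene" or "top" or "wrist"; returns a dict with "frame" (420x560x3 uint8, blue, green, red), "K" (3x3 intrinsics, pixels), "T" (4x4, takes a point from camera to world coordinates); the wrist camera has in their place "mount" (4x4, takes a point from camera to tool coordinates, whose origin is the TCP and whose axes are the flange's). Camera axes: x right, y down, z forward; pixel columns grow to the right and rows downward; lengths in mm; the calibration is good to about 2 mm. The wrist camera is an equidistant fisheye: a pixel r from the principal point sees the ray r / f radians off the axis. A picture is of the moment at which its call begins: read the wrist's pose just before it. There is no depth.
- bot.sign_off(): hands the job in, once; it reports no verdict.
The state is a dict: "time": time; "qpos": joint angles; "qd": joint speeds; "effort": joint torques, N m; "ee_pos": TCP position; "eef_rot": TCP orientation; "ft_force": force on the tool from outside, world axes, zero at the start; "ft_torque": the same for the moment, N m; "opening": finger opening in mm.
Only numpy, scipy, OpenCV 4.12 (cv2) and the standard library are available. Lean on these libraries where they do the work, as an engineer would, in place of code of your own. Each camera call takes 0.05 s, during which the arm holds its last target.

## Working session

There is one attempt and no reset: what is moved stays moved. The work goes in short steps, Python scripts to look and compute and a shell command to move; the robot and the scene stay as the last step left them, time stands still between calls to the robot, and variables do not carry over. Pictures are saved under pics/ and viewed, and the job is handed in when it is done.

```bash
ls; mkdir -p pics
python3 - <<'E'
from station import bot
import cv2,json,numpy as np
s=bot.observe();print(s)
for n in("scene","top","wrist"):
    d=bot.snapshot(n);cv2.imwrite(f"pics/{n}0.png",d["frame"]);print(n,{k:np.round(v,4).tolist() for k,v in d.items() if k!="frame"})
    np.savez(f"{n}0.npz",**d)
E
```

```text
pics
{'time': 0.0, 'qpos': array([ 1.03831521,  0.60015422, -0.002562  ,  1.60016169,  0.00175065,
        0.94287279, -0.07979949]), 'qd': array([-2.24415362e-06, -7.04488117e-04, -1.16210966e-05,  3.50992495e-04,
        1.60486840e-04,  9.54409763e-05, -9.85202506e-04]), 'effort': array([-2.79985077e-03, -7.76445293e+01,  1.56332374e+00, -2.58007085e+01,
        1.23486755e-02,  8.90108262e-03, -2.43661765e-05]), 'ee_pos': array([ 318.91175052, -650.5515516 ,  230.3842861 ]), 'eef_rot': array([-7.64269609e-04,  9.74139681e-01,  2.25945230e-01, -2.26171733e-04]), 'ft_force': array([-0.25231661, -0.2347405 , -0.74128207]), 'ft_torque': array([ 0.00981583,  0.00392886, -0.00873568]), 'opening': 85.75190553139451}
scene {'K': [[439.7226, 0.0, 279.9836], [0.0, 439.7226, 212.9015], [0.0, 0.0, 1.0]], 'T': [[0.9999, -0.0075, 0.0097, 571.9042], [-0.0108, -0.9151, 0.403, -504.1444], [0.0058, -0.4031, -0.9152, 1378.2033], [0.0, 0.0, 0.0, 1.0]]}
top {'K': [[420.9864, 0.0, 273.6132], [0.0, 420.9864, 203.0594], [0.0, 0.0, 1.0]], 'T': [[-0.0222, -0.9942, 0.1054, 473.6834], [-0.9998, 0.022, -0.0032, 59.2946], [0.0009, -0.1054, -0.9944, 1167.7862], [0.0, 0.0, 0.0, 1.0]]}
wrist {'K': [[325.1923, 0.0, 279.6721], [0.0, 325.1923, 206.8319], [0.0, 0.0, 1.0]], 'mount': [[-0.0003, -0.963, -0.2696, 68.7566], [1.0, -0.0001, -0.0007, -0.9587], [0.0006, -0.2696, 0.963, -143.426], [0.0, 0.0, 0.0, 1.0]]}
```

View pics/scene0.png

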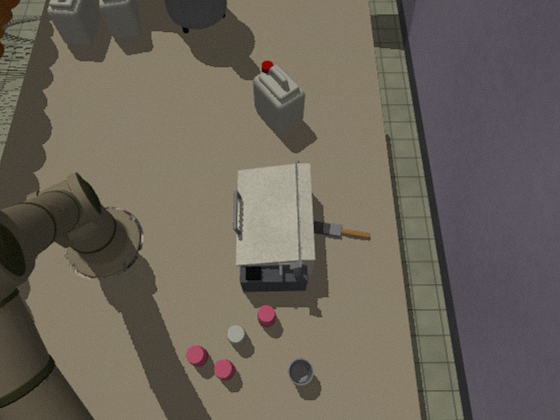

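View pics/top0.png

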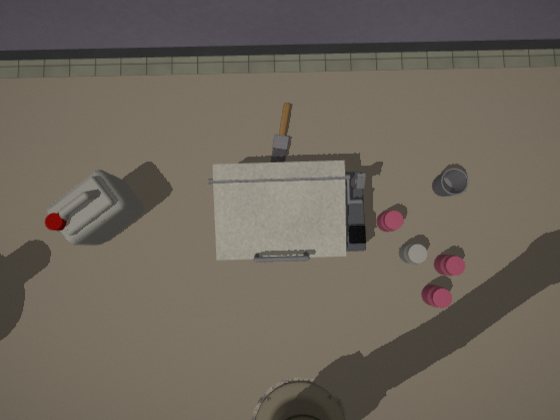

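View pics/wrist0.png

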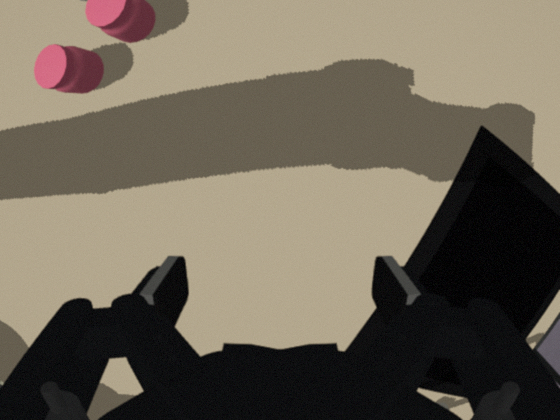

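The jar candidates in the top view are a grey-white one at (415,254) and three pink ones at (391,221), (451,265) and (438,297). The pink ones are excluded look-alikes, so the grey-white one is the jar. I'll confirm it in crops and measure the locker.

Run:
```python
import cv2
t=cv2.imread("pics/top0.png");s=cv2.imread("pics/scene0.png")
cv2.imwrite("pics/c1.png",cv2.resize(t[140:280,200:400],None,fx=4,fy=4,interpolation=2))
cv2.imwrite("pics/c2.png",cv2.resize(t[200:310,360:480],None,fx=5,fy=5,interpolation=2))
cv2.imwrite("pics/c3.png",cv2.resize(s[150:300,220:330],None,fx=4,fy=4,interpolation=2))
cv2.imwrite("pics/c4.png",cv2.resize(s[290:390,180:320],None,fx=5,fy=5,interpolation=2))
```

```text
(no output)
```

View pics/c1.png

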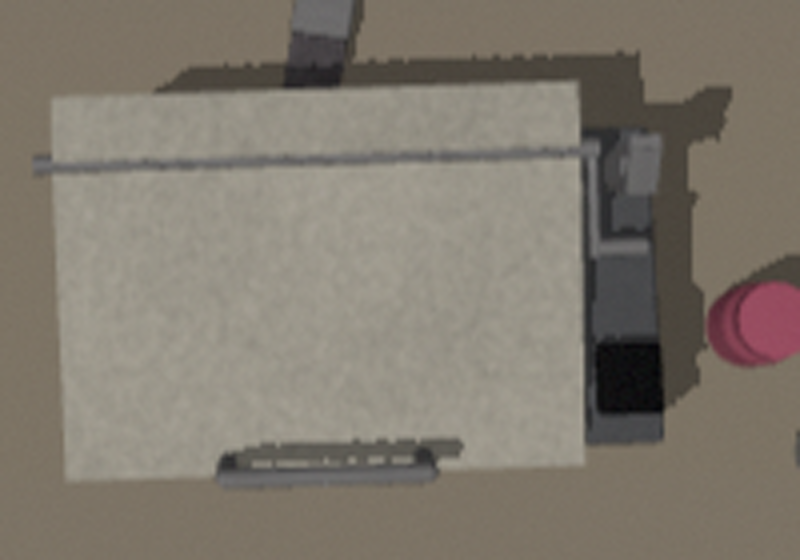

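View pics/c2.png

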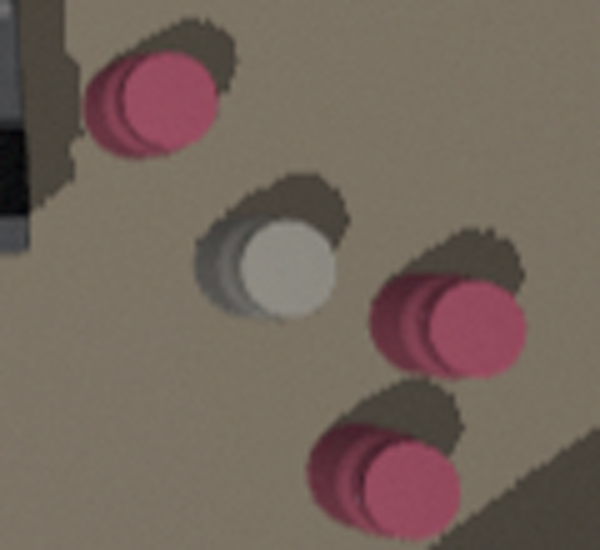

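View pics/c3.png

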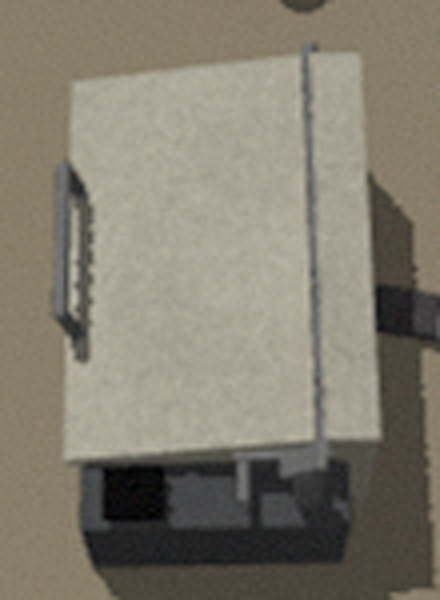

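View pics/c4.png

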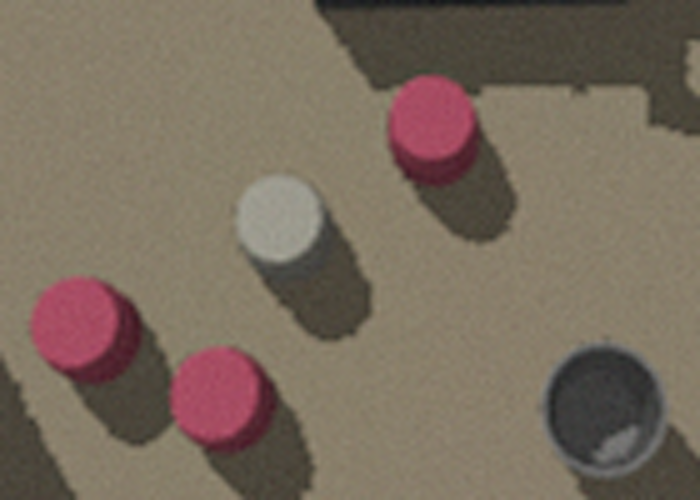

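```bash
cat > h.py <<'E'
import numpy as np
C={n:np.load(f"{n}0.npz") for n in("scene","top")}
def ray(n,u,v):
    K,T=C[n]["K"],C[n]["T"]; d=T[:3,:3]@(np.linalg.inv(K)@[u,v,1]); return T[:3,3],d
def atz(n,u,v,z):
    o,d=ray(n,u,v); return o+d*(z-o[2])/d[2]
def proj(n,p):
    K,T=C[n]["K"],C[n]["T"]; c=T[:3,:3].T@(np.asarray(p,float)-T[:3,3]); q=K@c; return q[:2]/q[2]
def tri(a,b):
    A=np.zeros((3,3));B=np.zeros(3)
    for o,d in(a,b):
        d=d/np.linalg.norm(d);P=np.eye(3)-np.outer(d,d);A+=P;B+=P@o
    return np.linalg.solve(A,B)
E
python3 - <<'E'
from h import *
np.set_printoptions(precision=1,suppress=True)
t=lambda x,y:(200+x/4-.375,140+y/4-.375)
s=lambda x,y:(220+x/4-.375,150+y/4-.375)
def both(nm,a,b,z): print(nm,atz("top",*a,z),atz("scene",*b,z),"tri",tri(ray("top",*a),ray("scene",*b)))
both("jar",(360+288/5-.4,200+270/5-.4),(180+280/5-.4,290+219/5-.4),80)
both("pinkNear",(360+170/5-.4,200+102/5-.4),(180+432/5-.4,290+118/5-.4),80)
both("pad",t(629,378),s(133,495),136)
both("hL",t(220,477),s(64,162),144)
both("hR",t(437,472),s(62,318),144)
both("backL",t(52,98),s(360,53),162)
both("backR",t(579,82),s(380,440),162)
both("frontL",t(66,481),s(73,82),97)
both("frontR",t(585,465),s(66,462),97)
both("pinR",(360+475/5-.4,200+328/5-.4),(180+222/5-.4,290+400/5-.4),80)
E
```

```text
jar [ 450.4 -309.8   80. ] [ 453.8 -310.2   80. ] tri [ 452.  -310.1   78.1]
pinkNear [ 538.  -253.7   80. ] [ 541.2 -253.4   80. ] tri [ 539.6 -253.6   79.7]
pad [ 502.1 -146.   136. ] [ 504.1 -148.7  136. ] tri [ 503.  -147.1  129.8]
hL [447.9 104.7 144. ] [446.6 118.5 144. ] tri [449.1 103.5 173.6]
hR [447.9 -26.2 144. ] [449.1 -13.  144. ] tri [450.1 -23.7 170.3]
backL [678.5 201.8 162. ] [681.  204.6 162. ] tri [679.2 201.7 166.1]
backR [ 681.3 -118.2  162. ] [ 683.2 -116.9  162. ] tri [ 682.  -117.7  163.6]
frontL [446.3 203.9  97. ] [447.1 216.6  97. ] tri [448.5 200.3 125.4]
frontR [ 449.1 -123.6   97. ] [ 451.  -111.4   97. ] tri [ 451.4 -119.1  121.4]
pinR [ 418.8 -403.8   80. ] [ 424.5 -408.3   80. ] tri [ 420.8 -407.8   69.6]
```

The grey-white jar is at about (452,-310), and its 78 mm height fits. In the top crop (288,270) it is the only one that isn't pink. The locker origin is about (561,42) with yaw about 0.4°. Its predicted pad position (502,-147) matches the measurement, and the door is ajar about 0.12 with the handle at about (449,42,168). Now I'll move to the handle.

```bash
python3 -m inch '[{"dx":20,"dy":30,"dz":8,"roll":7},{"dx":20,"dy":36,"dz":5,"roll":7},{"dx":20,"dy":36,"roll":7},{"dx":20,"dy":36,"roll":7},{"dx":20,"dy":36,"roll":7},{"dx":20,"dy":36,"roll":7},{"dx":15,"dy":38,"roll":7},{"dx":10,"dy":38,"roll":7}]' 60
```

```text
validation failed for argument at $[0]...
```

```bash
python3 -m inch '[{"grip":100,"dx":20,"dy":30,"dz":8,"roll":7},{"grip":100,"dx":20,"dy":36,"dz":5,"roll":7},{"grip":100,"dx":20,"dy":36,"dz":0,"roll":7},{"grip":100,"dx":20,"dy":36,"dz":0,"roll":7},{"grip":100,"dx":20,"dy":36,"dz":0,"roll":7},{"grip":100,"dx":20,"dy":36,"dz":0,"roll":7},{"grip":100,"dx":15,"dy":38,"dz":0,"roll":7},{"grip":100,"dx":10,"dy":38,"dz":0,"roll":7}]' 60
```

```text
time: 0.82
ee_pos: [458.8, -364.3, 241.2]
eef_rot: [0.002, 0.75, 0.662, -0.003]
ft_force: [1.2, -0.4, -0.3]
opening: 85.5
```

```bash
python3 -m inch '[{"grip":100,"dx":0,"dy":40,"dz":0,"roll":5},{"grip":100,"dx":0,"dy":40,"dz":0,"roll":0},{"grip":100,"dx":0,"dy":40,"dz":0,"roll":0},{"grip":100,"dx":0,"dy":40,"dz":0,"roll":0},{"grip":100,"dx":0,"dy":40,"dz":0,"roll":0},{"grip":100,"dx":0,"dy":40,"dz":0,"roll":0},{"grip":100,"dx":0,"dy":40,"dz":0,"roll":0},{"grip":100,"dx":0,"dy":40,"dz":0,"roll":0}]'
```

```text
time: 1.48
ee_pos: [458.3, -31.3, 240.9]
eef_rot: [0.003, 0.715, 0.699, -0.002]
ft_force: [1.0, -0.8, 0.1]
opening: 85.7
```

```bash
python3 -m inch '[{"grip":100,"dx":-5,"dy":36,"dz":0,"roll":1.5},{"grip":100,"dx":-4,"dy":36,"dz":-20,"roll":0.5},{"grip":100,"dx":0,"dy":2,"dz":0,"roll":0}]'
python3 - <<'E'
from station import bot
import cv2,numpy as np
s=bot.observe();print(s["ee_pos"],s["eef_rot"])
d=bot.snapshot("wrist");cv2.imwrite("pics/w1.png",d["frame"])
d=bot.snapshot("scene");cv2.imwrite("pics/s1.png",d["frame"])
E
```

```text
time: 1.73
ee_pos: [449.0, 52.3, 222.5]
eef_rot: [0.004, 0.699, 0.715, 0.001]
ft_force: [-0.8, 0.2, -0.2]
opening: 85.7
[449.02112816  52.31832876 222.53019008] [0.0035626  0.69941059 0.71471083 0.00075308]
```

View pics/w1.png

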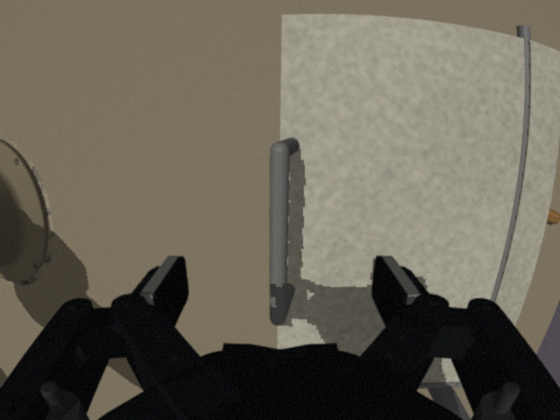

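The bar lies centred between the open fingers (column 281). I'll descend and grip.

```bash
python3 -m inch '[{"grip":100,"dx":0,"dy":-10,"dz":-25,"roll":-0.8},{"grip":100,"dx":0,"dy":0,"dz":-28,"roll":0},{"grip":60,"dx":0,"dy":0,"dz":-20,"roll":0},{"grip":0,"dx":0,"dy":0,"dz":0,"roll":0},{"grip":0,"dx":0,"dy":0,"dz":0,"roll":0},{"grip":0,"dx":0,"dy":0,"dz":0,"roll":0},{"grip":0,"dx":0,"dy":0,"dz":0,"roll":0},{"grip":0,"dx":0,"dy":0,"dz":0,"roll":0}]' 50
```

```text
time: 2.5
ee_pos: [449.8, 27.4, 152.3]
eef_rot: [0.006, 0.711, 0.703, -0.002]
ft_force: [-26.7, 13.0, 3.3]
opening: 12.6
```

```bash
python3 -m inch '[{"grip":0,"dx":-1,"dy":0,"dz":0,"roll":0},{"grip":0,"dx":0,"dy":0,"dz":0,"roll":0}]'
python3 - <<'E'
from station import bot
import cv2,numpy as np
d=bot.snapshot("wrist");cv2.imwrite("pics/w2.png",d["frame"])
s=bot.observe();print(s["ee_pos"],s["eef_rot"],s["ft_force"],s["ft_torque"])
E
```

```text
time: 2.67
ee_pos: [449.1, 27.7, 154.0]
eef_rot: [0.007, 0.711, 0.703, -0.001]
ft_force: [-0.1, 0.4, -1.4]
opening: 10.1
[449.06821938  27.63089054 153.99932039] [ 0.00653622  0.71076529  0.70339764 -0.00131783] [-1.65533337  1.08162152  0.88741546] [0.32825023 0.32289385 0.08048418]
```

View pics/w2.png

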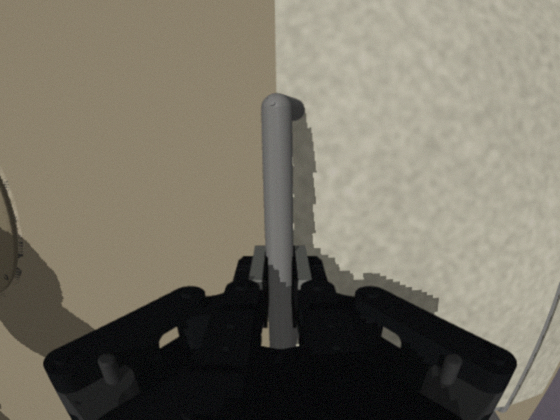

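```bash
python3 -m inch '[{"grip":0,"dx":2,"dy":0,"dz":12,"roll":0},{"grip":0,"dx":4,"dy":0,"dz":19,"roll":0},{"grip":0,"dx":6,"dy":0,"dz":19,"roll":0},{"grip":0,"dx":8,"dy":0,"dz":18,"roll":0}]' 50
```

```text
time: 3.05
ee_pos: [467.4, 27.9, 222.7]
eef_rot: [0.005, 0.71, 0.704, -0.003]
ft_force: [4.2, 0.5, -8.6]
opening: 9.8
```

```bash
python3 -m inch '[{"grip":0,"dx":10.5,"dy":0,"dz":17,"roll":0},{"grip":0,"dx":12,"dy":0,"dz":16,"roll":0},{"grip":0,"dx":14,"dy":0,"dz":15,"roll":0},{"grip":0,"dx":15,"dy":0,"dz":13,"roll":0},{"grip":0,"dx":16.5,"dy":0,"dz":11.5,"roll":0},{"grip":0,"dx":17.5,"dy":0,"dz":10,"roll":0}]' 50
```

```text
time: 3.55
ee_pos: [547.4, 28.6, 310.9]
eef_rot: [0.001, 0.709, 0.705, -0.007]
ft_force: [-2.4, 3.9, -9.5]
opening: 9.6
```

```bash
python3 -m inch '[{"grip":0,"dx":18,"dy":0,"dz":7,"roll":0},{"grip":0,"dx":19,"dy":0,"dz":5,"roll":0},{"grip":0,"dx":19,"dy":0,"dz":3,"roll":0},{"grip":0,"dx":19,"dy":0,"dz":1,"roll":0}]' 50
```

```text
time: 3.88
ee_pos: [615.6, 29.0, 333.8]
eef_rot: [-0.004, 0.709, 0.706, -0.013]
ft_force: [-8.9, 1.5, 8.5]
opening: 9.9
```

```bash
python3 -m inch '[{"grip":0,"dx":19,"dy":0,"dz":0,"roll":0},{"grip":0,"dx":19,"dy":0,"dz":-2,"roll":0},{"grip":0,"dx":16,"dy":0,"dz":-3,"roll":0},{"grip":0,"dx":12,"dy":0,"dz":-3,"roll":0}]' 50
python3 - <<'E'
from station import bot
import cv2,numpy as np
d=bot.snapshot("wrist");cv2.imwrite("pics/w3.png",d["frame"])
d=bot.snapshot("scene");cv2.imwrite("pics/s3.png",d["frame"])
s=bot.observe();print(s["ee_pos"],s["eef_rot"],s["ft_force"],s["ft_torque"])
E
```

```text
time: 4.22
ee_pos: [679.8, 29.5, 332.4]
eef_rot: [-0.006, 0.708, 0.706, -0.016]
ft_force: [-5.1, 0.1, 1.8]
opening: 9.9
[681.21205937  29.44039196 331.66913476] [-0.00482022  0.70836994  0.70567648 -0.01447421] [2.3853091  0.02353563 3.04140064] [ 0.08309162 -0.46283457  0.11781381]
```

View pics/w3.png

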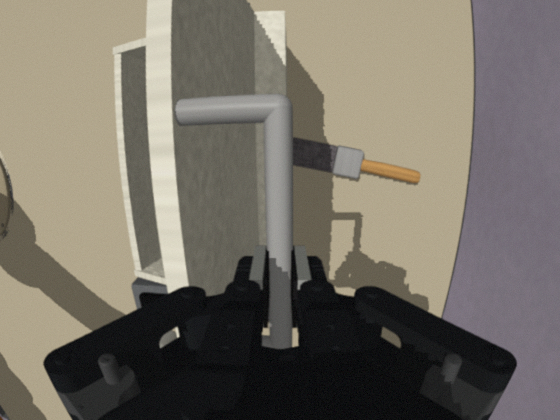

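View pics/s3.png

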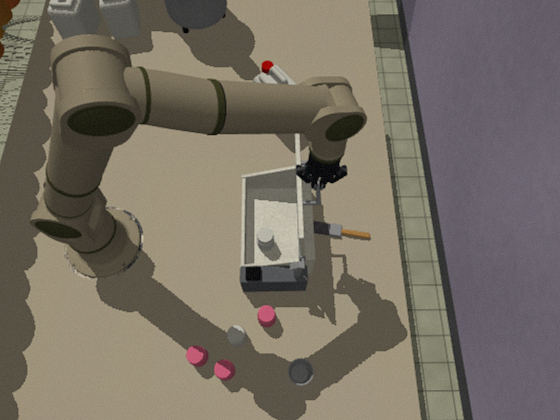

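The stored jar shows at scene (265,238), in the right half, so the free space is on the left. The door is at about 1.81, so I'll push on past the catch.

```bash
python3 -m inch '[{"grip":0,"dx":13,"dy":0,"dz":-2,"roll":0},{"grip":0,"dx":11,"dy":0,"dz":-3,"roll":0},{"grip":0,"dx":4,"dy":0,"dz":-1,"roll":0}]' 50
```

```text
time: 4.57
ee_pos: [704.4, 29.6, 325.5]
eef_rot: [-0.008, 0.708, 0.706, -0.018]
ft_force: [-5.2, 0.2, 2.3]
opening: 9.7
```

```bash
python3 -m inch '[{"grip":0,"dx":-10,"dy":0,"dz":2,"roll":0},{"grip":0,"dx":-10,"dy":0,"dz":2,"roll":0},{"grip":0,"dx":-6,"dy":0,"dz":1,"roll":0}]' 50
```

```text
time: 4.82
ee_pos: [680.7, 29.4, 332.2]
eef_rot: [-0.006, 0.708, 0.706, -0.015]
ft_force: [4.7, 1.7, -6.7]
opening: 9.7
```

```bash
python3 -m inch '[{"grip":0,"dx":-3,"dy":0,"dz":0,"roll":0},{"grip":0,"dx":-3,"dy":0,"dz":0,"roll":0}]' 50
```

```text
time: 4.98
ee_pos: [676.4, 29.4, 333.5]
eef_rot: [-0.003, 0.708, 0.706, -0.012]
ft_force: [11.6, 1.5, -7.3]
opening: 9.8
```

```bash
python3 -m inch '[{"grip":10,"dx":2,"dy":0,"dz":0,"roll":0},{"grip":20,"dx":0,"dy":0,"dz":0,"roll":0},{"grip":30,"dx":0,"dy":0,"dz":0,"roll":0},{"grip":35,"dx":0,"dy":0,"dz":0,"roll":0},{"grip":35,"dx":0,"dy":0,"dz":0,"roll":0}]' 50
python3 - <<'E'
from station import bot
import cv2,numpy as np
d=bot.snapshot("wrist");cv2.imwrite("pics/w4.png",d["frame"])
s=bot.observe();print(s["ee_pos"],s["eef_rot"],s["ft_force"],s["ft_torque"])
E
```

```text
time: 5.4
ee_pos: [676.8, 28.3, 332.7]
eef_rot: [-0.002, 0.708, 0.706, -0.012]
ft_force: [0.6, 1.2, 0.5]
opening: 29.4
[676.85337173  28.29893749 332.80664133] [-0.00236669  0.70848394  0.70562626 -0.01168272] [-0.16696206 -0.3707876   0.30535833] [ 0.02457475 -0.01650801 -0.03823071]
```

View pics/w4.png

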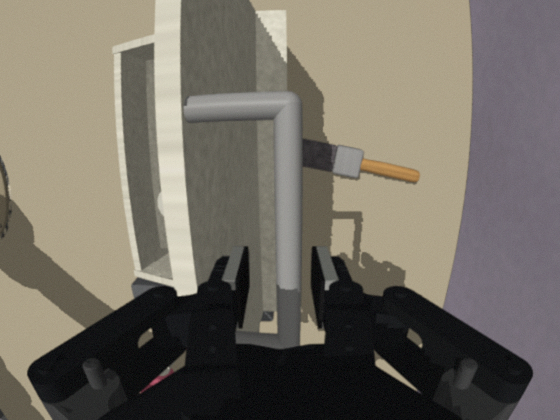

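The door stands by itself, with the bar free between the fingers. I'll retreat upward and go to the jar.

```bash
python3 -m inch '[{"grip":35,"dx":2,"dy":0,"dz":20,"roll":0},{"grip":35,"dx":0,"dy":0,"dz":30,"roll":0},{"grip":35,"dx":0,"dy":0,"dz":35,"roll":0},{"grip":60,"dx":-10,"dy":-25,"dz":5,"roll":0},{"grip":100,"dx":-20,"dy":-35,"dz":0,"roll":0},{"grip":100,"dx":-20,"dy":-35,"dz":0,"roll":0},{"grip":100,"dx":-20,"dy":-35,"dz":0,"roll":0},{"grip":100,"dx":-20,"dy":-35,"dz":0,"roll":0}]'
python3 - <<'E'
from station import bot
import cv2,numpy as np
for n in("scene","top"):
    d=bot.snapshot(n);cv2.imwrite(f"pics/{n}5.png",d["frame"])
E
```

```text
time: 6.12
ee_pos: [586.2, -130.7, 426.2]
eef_rot: [-0.004, 0.703, 0.711, -0.01]
ft_force: [0.8, -0.7, 0.5]
opening: 85.1
```

View pics/scene5.png

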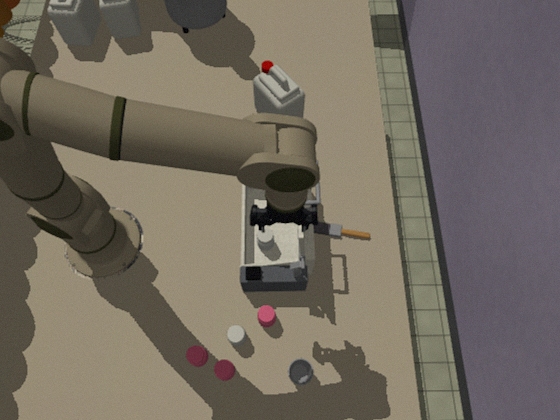

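View pics/top5.png

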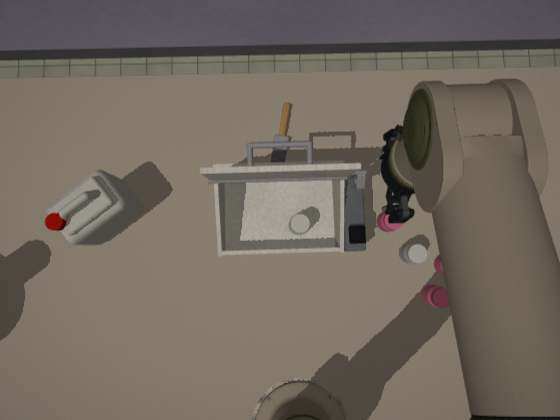

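```bash
python3 -c "
from h import *
np.set_printoptions(precision=1,suppress=True)
print(atz('top',300,223.5,88),atz('scene',265,237.5,88))"
python3 -m inch '[{"grip":100,"dx":-18,"dy":-28,"dz":-10,"roll":0},{"grip":100,"dx":-18,"dy":-28,"dz":-15,"roll":0},{"grip":100,"dx":-18,"dy":-28,"dz":-20,"roll":0},{"grip":100,"dx":-18,"dy":-26,"dz":-25,"roll":0},{"grip":100,"dx":-18,"dy":-24,"dz":-25,"roll":0},{"grip":100,"dx":-18,"dy":-20,"dz":-30,"roll":0},{"grip":100,"dx":-12,"dy":-10,"dz":-35,"roll":0},{"grip":100,"dx":-3,"dy":-3,"dz":-38,"roll":0}]'
```

```text
[533.9 -10.7  88. ] [537.7 -19.7  88. ]
time: 6.88
ee_pos: [459.3, -309.1, 233.0]
eef_rot: [0.006, 0.707, 0.708, -0.008]
ft_force: [1.0, -1.1, -0.8]
opening: 85.7
```

```bash
python3 -m inch '[{"grip":100,"dx":-6,"dy":0,"dz":-35,"roll":0},{"grip":100,"dx":0,"dy":0,"dz":-35,"roll":0},{"grip":100,"dx":0,"dy":0,"dz":-3,"roll":0}]'
python3 - <<'E'
from station import bot
import cv2,numpy as np
d=bot.snapshot("wrist");cv2.imwrite("pics/w6.png",d["frame"])
s=bot.observe();print(s["ee_pos"],s["eef_rot"],s["ft_force"],s["ft_torque"])
E
```

```text
time: 7.13
ee_pos: [448.9, -309.7, 153.0]
eef_rot: [0.003, 0.708, 0.706, -0.009]
ft_force: [-0.4, 0.3, 0.6]
opening: 85.5
[ 449.63327401 -309.93278902  154.93206635] [ 0.00388445  0.70808011  0.70606725 -0.00874673] [-0.59642361 -0.29671737 -0.22245206] [-0.00626211 -0.00503727  0.03771839]
```

View pics/w6.png

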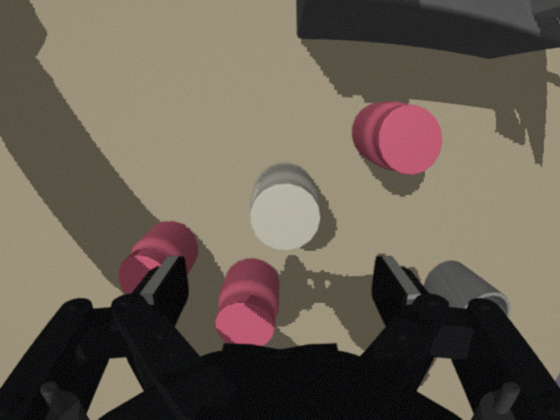

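```bash
cat >> h.py <<'E'
W=np.load("wrist0.npz")
from scipy.spatial.transform import Rotation as Ro
def wz(pos,q,u,v,z):
    K,M=W["K"],W["mount"]; dx,dy=(u-K[0,2]),(v-K[1,2]); r=np.hypot(dx,dy); th=r/K[0,0]
    c=np.array([np.sin(th)*dx/r,np.sin(th)*dy/r,np.cos(th)])
    R=Ro.from_quat(q,scalar_first=True).as_matrix()
    o=np.array(pos)+R@M[:3,3]; d=R@M[:3,:3]@c
    return o+d*(z-o[2])/d[2]
E
python3 -c "
from h import *
print(wz([449.3,-309.8,154],[.0035,.708,.706,-.0089],285,216,80).round(1))
print(wz([449.3,-309.8,154],[.0035,.708,.706,-.0089],411,140,80).round(1))"
```

```text
[ 451.3 -309.9   80. ]
[ 539.3 -254.6   80. ]
```

```bash
python3 -c "
from h import *
print(wz([449.3,-309.8,154],[.0035,.708,.706,-.0089],141,270,80).round(1),wz([449.3,-309.8,154],[.0035,.708,.706,-.0089],246,322,80).round(1), atz('top',360+410/5-.4,200+490/5-.4,80))"
python3 -m inch '[{"grip":100,"dx":1.5,"dy":0,"dz":-30,"roll":0},{"grip":100,"dx":1,"dy":0,"dz":-30,"roll":0},{"grip":100,"dx":0,"dy":0,"dz":-30,"roll":0},{"grip":100,"dx":0,"dy":0,"dz":-14,"roll":0}]'
```

```text
[ 336.1 -356.    80. ] [ 419.7 -401.6   80. ] [ 338.22165403 -365.28180341   80.        ]
time: 7.52
ee_pos: [460.7, -312.7, 58.0]
eef_rot: [0.012, 0.708, 0.706, -0.007]
ft_force: [-0.3, -0.6, 0.5]
opening: 85.4
```

```bash
python3 -m inch '[{"grip":100,"dx":-8,"dy":2,"dz":-14,"roll":0},{"grip":100,"dx":-1,"dy":0,"dz":-5,"roll":0},{"grip":100,"dx":0,"dy":0,"dz":0,"roll":0}]'
```

```text
time: 7.77
ee_pos: [456.7, -311.2, 40.9]
eef_rot: [0.014, 0.707, 0.707, -0.006]
ft_force: [0.3, 0.1, 0.2]
opening: 85.6
```

```bash
python3 -m inch '[{"grip":100,"dx":-5,"dy":1,"dz":0,"roll":0},{"grip":80,"dx":0,"dy":0,"dz":0,"roll":0},{"grip":50,"dx":0,"dy":0,"dz":0,"roll":0},{"grip":40,"dx":0,"dy":0,"dz":0,"roll":0},{"grip":40,"dx":0,"dy":0,"dz":0,"roll":0},{"grip":40,"dx":0,"dy":0,"dz":0,"roll":0}]' 40
```

```text
time: 8.27
ee_pos: [455.9, -312.4, 48.0]
eef_rot: [0.019, 0.707, 0.707, -0.005]
ft_force: [0.6, -0.8, -0.7]
opening: 50.9
```

```bash
python3 -m inch '[{"grip":20,"dx":0,"dy":0,"dz":0,"roll":0},{"grip":20,"dx":0,"dy":0,"dz":0,"roll":0}]' 40
python3 - <<'E'
from station import bot
import cv2,numpy as np
d=bot.snapshot("wrist");cv2.imwrite("pics/w7.png",d["frame"])
s=bot.observe();print(s)
E
```

```text
time: 8.43
ee_pos: [456.3, -312.6, 48.5]
eef_rot: [0.02, 0.707, 0.707, -0.005]
ft_force: [-0.0, 0.6, -0.6]
opening: 50.4
{'time': 8.4833, 'qpos': array([ 0.58869919,  0.66339514, -0.14977017,  2.14985994,  0.36847745,
        0.31915735,  0.12173191]), 'qd': array([ 0.00089274,  0.00607442, -0.00131389,  0.00133763,  0.00202831,
        0.00124036, -0.00072238]), 'effort': array([-1.07198421e-02, -6.76796865e+01, -7.17557855e-01, -1.06690845e+01,
        4.84903017e-02, -1.04625772e-01,  1.75887253e-04]), 'ee_pos': array([ 456.2246014 , -312.62188677,   48.42124291]), 'eef_rot': array([ 0.0197225 ,  0.70724093,  0.70668136, -0.00476882]), 'ft_force': array([-0.08254209, -0.011878  , -1.88633334]), 'ft_torque': array([0.06617625, 0.01060544, 0.00965968]), 'opening': 50.88756276897259}
```

View pics/w7.png

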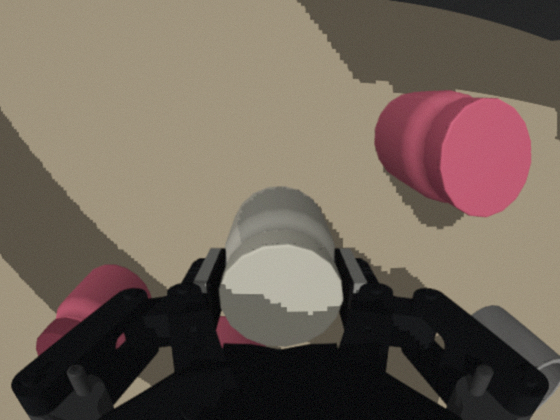

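The white jar is held in the pads, its lid at (281,295). I'll lift and carry it high.

```bash
python3 -m inch '[{"grip":20,"dx":0,"dy":0,"dz":20,"roll":0},{"grip":20,"dx":0,"dy":0,"dz":35,"roll":0},{"grip":20,"dx":0,"dy":0,"dz":38,"roll":0},{"grip":20,"dx":0,"dy":0,"dz":38,"roll":0},{"grip":20,"dx":3,"dy":5,"dz":38,"roll":0},{"grip":20,"dx":5,"dy":15,"dz":30,"roll":0},{"grip":20,"dx":5,"dy":25,"dz":10,"roll":0},{"grip":20,"dx":5,"dy":30,"dz":5,"roll":0}]' 40
```

```text
time: 9.15
ee_pos: [469.7, -239.1, 268.5]
eef_rot: [0.016, 0.71, 0.704, -0.006]
ft_force: [2.0, 0.3, -0.6]
opening: 50.8
```

```bash
python3 -m inch '[{"grip":20,"dx":6,"dy":34,"dz":0,"roll":0},{"grip":20,"dx":6,"dy":34,"dz":0,"roll":0},{"grip":20,"dx":6,"dy":34,"dz":0,"roll":0},{"grip":20,"dx":6,"dy":34,"dz":0,"roll":0},{"grip":20,"dx":6,"dy":34,"dz":0,"roll":0},{"grip":20,"dx":6,"dy":34,"dz":0,"roll":0},{"grip":20,"dx":6,"dy":34,"dz":0,"roll":0},{"grip":20,"dx":6,"dy":34,"dz":0,"roll":0}]' 40
```

```text
time: 9.82
ee_pos: [516.8, 42.2, 271.7]
eef_rot: [0.019, 0.713, 0.701, -0.006]
ft_force: [1.5, 0.1, -0.6]
opening: 50.3
```

```bash
python3 -m inch '[{"grip":20,"dx":6,"dy":25,"dz":-10,"roll":0},{"grip":20,"dx":6,"dy":22,"dz":-20,"roll":0},{"grip":20,"dx":4,"dy":8,"dz":-25,"roll":0},{"grip":20,"dx":0,"dy":2,"dz":-10,"roll":0}]' 40;  python3 - <<'E'
from station import bot
import cv2,numpy as np
s=bot.observe();print(s["ee_pos"],s["eef_rot"],s["ft_force"],s["ft_torque"])
d=bot.snapshot("wrist");cv2.imwrite("pics/w8.png",d["frame"])
d=bot.snapshot("scene");cv2.imwrite("pics/s8.png",d["frame"])
d=bot.snapshot("top");cv2.imwrite("pics/t8.png",d["frame"])
E
```

```text
time: 10.15
ee_pos: [534.8, 111.9, 207.4]
eef_rot: [0.019, 0.71, 0.704, -0.001]
ft_force: [-0.8, -1.1, -0.5]
opening: 50.5
[534.76056907 111.90022417 207.41723239] [ 0.01948558  0.70976045  0.70417238 -0.00129246] [-0.75859872 -1.10371237 -0.45584641] [0.01236928 0.08476647 0.00281236]
```

View pics/w8.png

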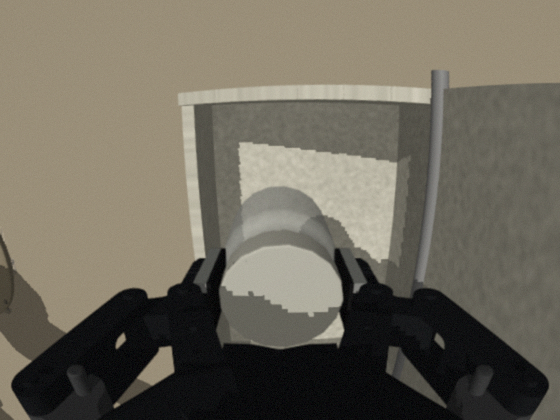

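View pics/t8.png

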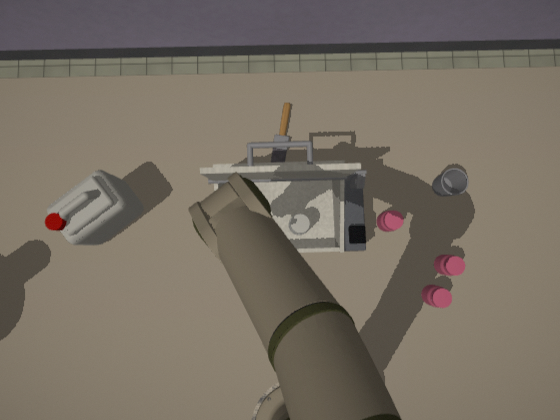

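View pics/s8.png

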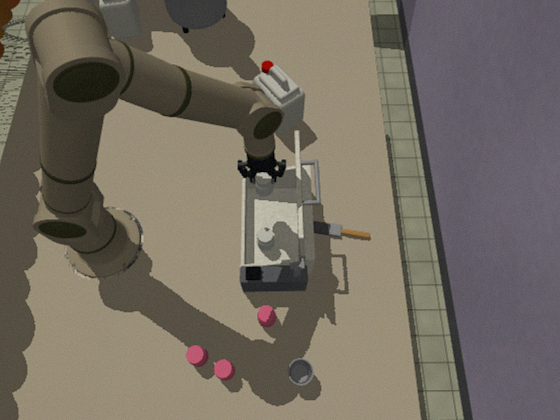

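```bash
python3 -m inch '[{"grip":20,"dx":0,"dy":-3,"dz":-25,"roll":0},{"grip":20,"dx":0,"dy":-2,"dz":-30,"roll":0},{"grip":20,"dx":0,"dy":0,"dz":-30,"roll":0},{"grip":20,"dx":0,"dy":0,"dz":-15,"roll":0}]' 40
```

```text
time: 10.63
ee_pos: [539.4, 98.8, 115.4]
eef_rot: [0.025, 0.714, 0.7, 0.003]
ft_force: [-0.2, -0.1, -0.9]
opening: 50.3
```

```bash
python3 -m inch '[{"grip":20,"dx":-3,"dy":1,"dz":-18,"roll":0},{"grip":20,"dx":-2,"dy":1,"dz":-15,"roll":0},{"grip":20,"dx":0,"dy":0,"dz":-8,"roll":0}]' 40
```

```text
time: 10.88
ee_pos: [536.0, 94.9, 75.1]
eef_rot: [0.027, 0.716, 0.697, 0.003]
ft_force: [-0.5, 0.3, -0.9]
opening: 50.6
```

```bash
python3 -m inch '[{"grip":20,"dx":0,"dy":1,"dz":-8,"roll":0},{"grip":20,"dx":0,"dy":1,"dz":-5,"roll":0},{"grip":20,"dx":0,"dy":1,"dz":-2,"roll":0},{"grip":20,"dx":0,"dy":0,"dz":-1,"roll":0}]' 40
```

```text
time: 11.22
ee_pos: [538.2, 94.8, 60.3]
eef_rot: [0.029, 0.718, 0.695, 0.004]
ft_force: [-0.2, 0.9, -1.6]
opening: 50.7
```

```bash
python3 -m inch '[{"grip":20,"dx":0,"dy":0,"dz":-3,"roll":0},{"grip":20,"dx":0,"dy":0,"dz":-3,"roll":0}]' 40
```

```text
time: 11.38
ee_pos: [539.4, 94.9, 55.4]
eef_rot: [0.029, 0.718, 0.695, 0.005]
ft_force: [-0.4, -0.5, 12.6]
opening: 50.7
```

```bash
python3 -m inch '[{"grip":62,"dx":0,"dy":0,"dz":0,"roll":0},{"grip":70,"dx":0,"dy":0,"dz":0,"roll":0},{"grip":80,"dx":0,"dy":0,"dz":0,"roll":0},{"grip":80,"dx":0,"dy":0,"dz":0,"roll":0}]' 40;python3 - <<'E'
from station import bot
import cv2,numpy as np
s=bot.observe();print(s["ee_pos"],s["eef_rot"],s["ft_force"],s["ft_torque"])
d=bot.snapshot("wrist");cv2.imwrite("pics/w9.png",d["frame"])
E
```

```text
time: 11.72
ee_pos: [540.0, 95.3, 56.0]
eef_rot: [0.03, 0.718, 0.695, 0.006]
ft_force: [0.6, -0.2, -0.3]
opening: 68.1
[540.03257131  95.25000415  55.95857657] [0.02973069 0.71808665 0.69529284 0.00595975] [ 0.56556373 -0.1591314  -0.25621862] [0.03814271 0.05375584 0.06970878]
```

View pics/w9.png

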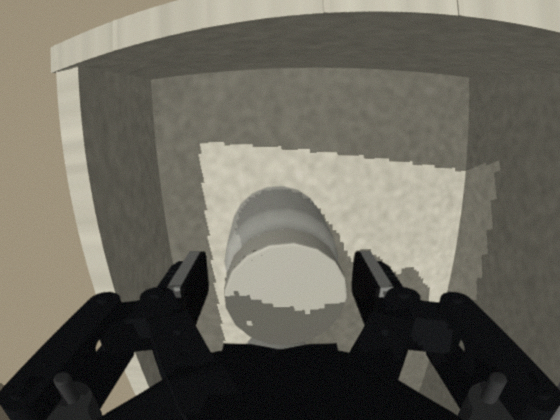

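The jar stands free between the open fingers on the floor. I'll rise straight out.

```bash
python3 -m inch '[{"grip":80,"dx":0,"dy":0,"dz":10,"roll":0},{"grip":80,"dx":0,"dy":0,"dz":20,"roll":0},{"grip":80,"dx":0,"dy":0,"dz":30,"roll":0},{"grip":80,"dx":0,"dy":0,"dz":35,"roll":0},{"grip":80,"dx":-2,"dy":0,"dz":38,"roll":0},{"grip":50,"dx":-3,"dy":-15,"dz":30,"roll":0},{"grip":0,"dx":-3,"dy":-30,"dz":10,"roll":0},{"grip":0,"dx":-3,"dy":-35,"dz":5,"roll":0}]' 40
python3 - <<'E'
from station import bot
import cv2,numpy as np
s=bot.observe();print(s["ee_pos"],s["eef_rot"])
d=bot.snapshot("wrist");cv2.imwrite("pics/w10.png",d["frame"])
d=bot.snapshot("scene");cv2.imwrite("pics/s10.png",d["frame"])
E
```

```text
time: 12.43
ee_pos: [525.8, 22.0, 245.8]
eef_rot: [0.028, 0.713, 0.701, 0.006]
ft_force: [0.9, -0.8, -0.2]
opening: 32.9
[525.76578919  22.01484504 245.84781149] [0.02794094 0.71285402 0.7007271  0.006324  ]
```

View pics/w10.png

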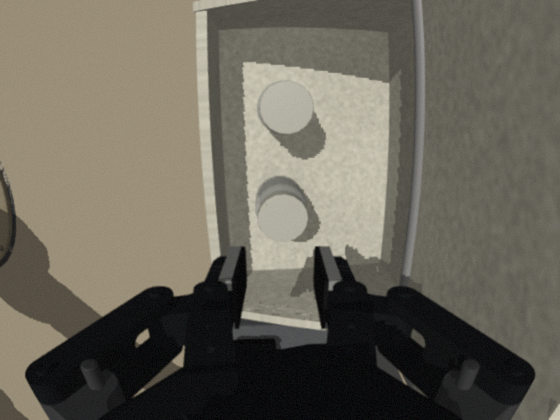

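```bash
python3 -c "
from h import *
p=[525.8,22,245.8];q=[.028,.7129,.7007,.0063]
print(wz(p,q,286,106,88).round(1),wz(p,q,283,217,88).round(1))"
python3 -m inch '[{"grip":0,"dx":-5,"dy":-24,"dz":0,"roll":7},{"grip":0,"dx":-5,"dy":-24,"dz":0,"roll":7},{"grip":0,"dx":-5,"dy":-24,"dz":-3,"roll":7},{"grip":0,"dx":-5,"dy":-24,"dz":-3,"roll":7},{"grip":0,"dx":-5,"dy":-24,"dz":-3,"roll":7},{"grip":0,"dx":-5,"dy":-22,"dz":-5,"roll":7},{"grip":0,"dx":-4,"dy":-15,"dz":-5,"roll":7},{"grip":0,"dx":-2,"dy":-5,"dz":-5,"roll":7}]' 40
```

```text
[539.3  96.9  88. ] [535.1  -9.2  88. ]
time: 13.2
ee_pos: [486.5, -147.9, 226.8]
eef_rot: [0.025, 0.295, 0.955, 0.02]
ft_force: [-0.5, 0.5, 0.9]
opening: -0.3
```

```bash
python3 -m inch '[{"grip":0,"dx":2,"dy":-4,"dz":-25,"roll":0},{"grip":0,"dx":2,"dy":-4,"dz":-25,"roll":0},{"grip":0,"dx":0,"dy":0,"dz":-15,"roll":0},{"grip":0,"dx":0,"dy":0,"dz":-5,"roll":0}]' 40;python3 - <<'E'
from station import bot
import cv2,numpy as np
s=bot.observe();print(s["ee_pos"],s["eef_rot"])
d=bot.snapshot("wrist");cv2.imwrite("pics/w11.png",d["frame"])
d=bot.snapshot("top");cv2.imwrite("pics/t11.png",d["frame"])
d=bot.snapshot("scene");cv2.imwrite("pics/s11.png",d["frame"])
E
```

```text
time: 13.53
ee_pos: [489.5, -159.7, 156.4]
eef_rot: [0.026, 0.294, 0.955, 0.019]
ft_force: [-0.2, -0.8, 0.6]
opening: 0.1
[ 489.53506284 -159.73297048  156.41063175] [0.02556347 0.2937145  0.95535998 0.01912112]
```

View pics/w11.png

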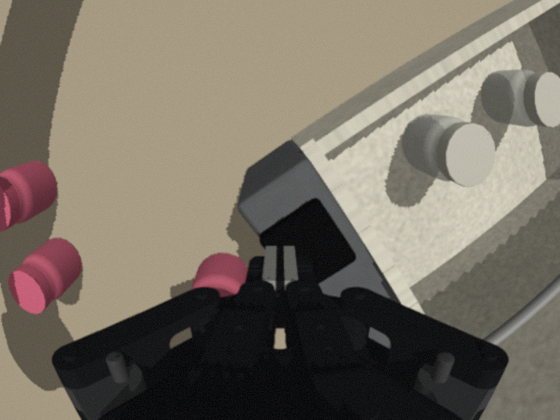

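View pics/s11.png

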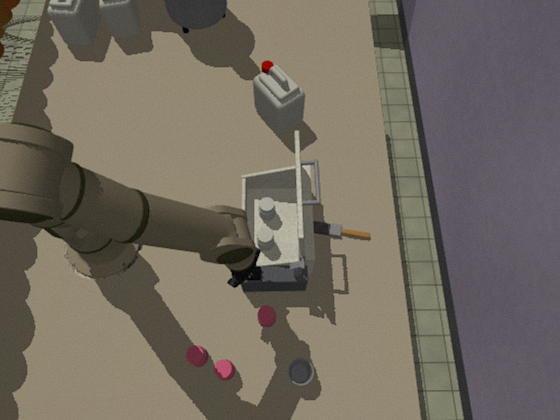

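```bash
python3 -m inch '[{"grip":0,"dx":4,"dy":3,"dz":-8,"roll":0},{"grip":0,"dx":3,"dy":3,"dz":-6,"roll":0}]' 40
```

```text
time: 13.85
ee_pos: [499.1, -153.3, 146.4]
eef_rot: [0.029, 0.293, 0.955, 0.019]
ft_force: [0.1, 0.1, 0.3]
opening: 0.2
```

```bash
python3 -m inch '[{"grip":0,"dx":-1,"dy":0,"dz":-9,"roll":0},{"grip":0,"dx":-1,"dy":0,"dz":-7,"roll":0},{"grip":0,"dx":0,"dy":0,"dz":-6,"roll":0},{"grip":0,"dx":0,"dy":0,"dz":-3,"roll":0}]' 40
```

```text
time: 14.18
ee_pos: [500.0, -152.6, 121.2]
eef_rot: [0.032, 0.293, 0.956, 0.019]
ft_force: [-8.4, -3.8, 38.8]
opening: 0.2
```

```bash
python3 -m inch '[{"grip":0,"dx":0,"dy":0,"dz":0,"roll":0},{"grip":0,"dx":0,"dy":0,"dz":-0.5,"roll":0},{"grip":0,"dx":0,"dy":0,"dz":-0.5,"roll":0}]' 40;python3 - <<'E'
from station import bot
import cv2,numpy as np
s=bot.observe();print(s["ee_pos"],s["ft_force"])
d=bot.snapshot("scene");cv2.imwrite("pics/s12.png",d["frame"])
E
```

```text
time: 14.43
ee_pos: [500.0, -152.4, 122.0]
eef_rot: [0.033, 0.292, 0.956, 0.017]
ft_force: [-4.2, -0.2, 14.8]
opening: -0.1
[ 499.98278975 -152.43904892  122.0012433 ] [-4.1504476  -0.17760859 14.76222485]
```

View pics/s12.png

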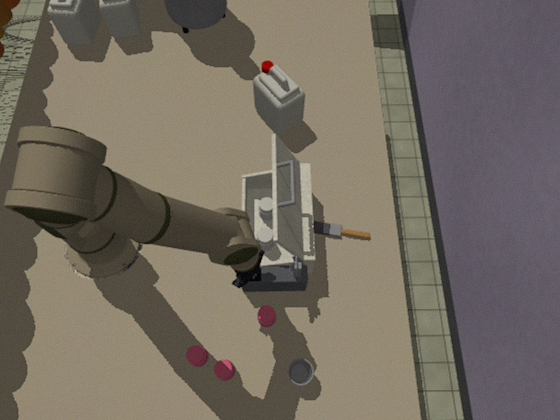

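The door has sunk well past the catch, so I'm getting clear of it sideways now.

```bash
python3 -m inch '[{"grip":0,"dx":-8,"dy":-15,"dz":20,"roll":0},{"grip":0,"dx":-15,"dy":-30,"dz":15,"roll":0},{"grip":0,"dx":-15,"dy":-35,"dz":5,"roll":0},{"grip":0,"dx":-15,"dy":-30,"dz":5,"roll":0}]' 40;python3 - <<'E'
from station import bot
import cv2,numpy as np
s=bot.observe();print(s["time"],s["ee_pos"],s["ft_force"])
d=bot.snapshot("scene");cv2.imwrite("pics/s13.png",d["frame"])
E
```

```text
time: 14.82
ee_pos: [449.4, -255.8, 167.6]
eef_rot: [0.033, 0.284, 0.958, 0.02]
ft_force: [0.4, -0.8, -0.8]
opening: 0.2
14.8167 [ 449.39316551 -255.78228815  167.64806203] [ 0.42844735 -0.78671523 -0.78365844]
```

View pics/s13.png

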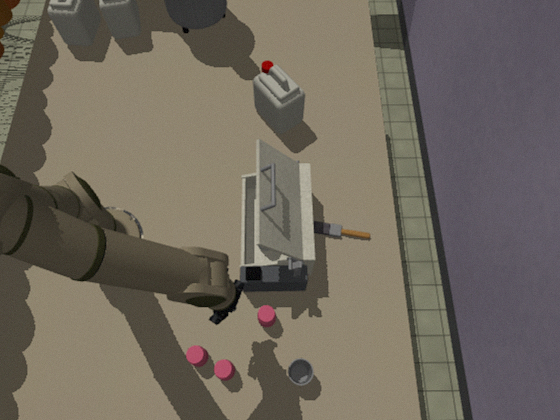

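```bash
python3 -m inch '[{"grip":0,"dx":0,"dy":0,"dz":35,"roll":0},{"grip":0,"dx":0,"dy":0,"dz":38,"roll":0},{"grip":0,"dx":0,"dy":0,"dz":38,"roll":0},{"grip":0,"dx":0,"dy":0,"dz":35,"roll":0},{"grip":0,"dx":0,"dy":0,"dz":20,"roll":0},{"grip":0,"dx":0,"dy":0,"dz":0,"roll":0},{"grip":0,"dx":0,"dy":0,"dz":0,"roll":0},{"grip":0,"dx":0,"dy":0,"dz":0,"roll":0}]' 40
python3 -m inch '[{"grip":0,"dx":0,"dy":0,"dz":0,"roll":0},{"grip":0,"dx":0,"dy":0,"dz":0,"roll":0},{"grip":0,"dx":0,"dy":0,"dz":0,"roll":0},{"grip":0,"dx":0,"dy":0,"dz":0,"roll":0},{"grip":0,"dx":0,"dy":0,"dz":0,"roll":0},{"grip":0,"dx":0,"dy":0,"dz":0,"roll":0},{"grip":0,"dx":0,"dy":0,"dz":0,"roll":0},{"grip":0,"dx":0,"dy":0,"dz":0,"roll":0}]' 40
python3 -m inch '[{"grip":0,"dx":0,"dy":0,"dz":0,"roll":0},{"grip":0,"dx":0,"dy":0,"dz":0,"roll":0},{"grip":0,"dx":0,"dy":0,"dz":0,"roll":0},{"grip":0,"dx":0,"dy":0,"dz":0,"roll":0},{"grip":0,"dx":0,"dy":0,"dz":0,"roll":0},{"grip":0,"dx":0,"dy":0,"dz":0,"roll":0},{"grip":0,"dx":0,"dy":0,"dz":0,"roll":0},{"grip":0,"dx":0,"dy":0,"dz":0,"roll":0}]' 40
python3 - <<'E'
from station import bot
import cv2,numpy as np
s=bot.observe();print(s["time"],s["ee_pos"],s["ft_force"])
for n in("scene","top"):
    d=bot.snapshot(n);cv2.imwrite(f"pics/{n}14.png",d["frame"])
E
```

```text
time: 15.53
ee_pos: [438.5, -266.0, 335.7]
eef_rot: [0.027, 0.294, 0.955, 0.018]
ft_force: [0.7, 0.4, -0.2]
opening: 0.2
time: 16.2
ee_pos: [436.5, -264.6, 329.6]
eef_rot: [0.023, 0.293, 0.956, 0.02]
ft_force: [-0.1, 0.5, 0.1]
opening: 0.1
time: 16.87
ee_pos: [436.6, -264.8, 329.9]
eef_rot: [0.023, 0.293, 0.956, 0.02]
ft_force: [-0.8, 0.3, -0.1]
opening: 0.1
16.8667 [ 436.61725568 -264.76230982  329.91203394] [-0.84894106  0.32244053 -0.1025755 ]
```

View pics/scene14.png

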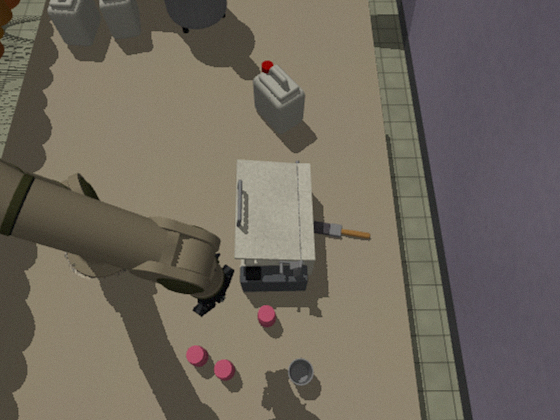

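View pics/top14.png

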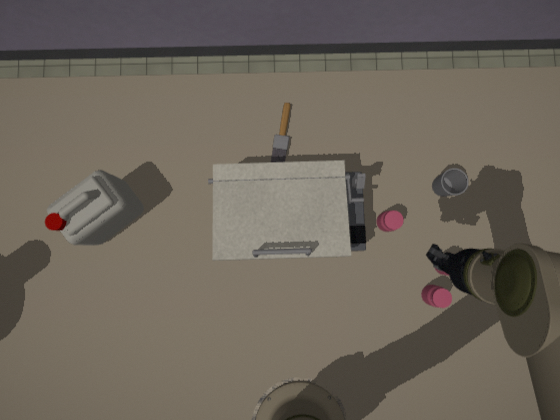

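```bash
python3 - <<'E'
from h import *
p=tri(ray("top",281,252),ray("scene",239.5,201));print(p.round(1), "door", np.arctan2(p[2]-150,641-p[0])+.032)
for a in(.3,.4,.5,.6,.7):
    e=a-.032;h=[641-193*np.cos(e),42,150+193*np.sin(e)];print(a,np.round(h),proj("top",h).round(1),proj("scene",h).round(1))
E
python3 -m inch '[{"grip":0,"dx":6,"dy":30,"dz":0,"roll":0},{"grip":0,"dx":7,"dy":32,"dz":0,"roll":0},{"grip":0,"dx":7,"dy":32,"dz":0,"roll":0},{"grip":0,"dx":7,"dy":32,"dz":0,"roll":0},{"grip":0,"dx":7,"dy":30,"dz":0,"roll":0},{"grip":0,"dx":7,"dy":22,"dz":0,"roll":0},{"grip":0,"dx":5,"dy":10,"dz":0,"roll":0}]' 40
```

```text
[465.4  42.5 224.1] door 0.43147367367805267
0.3 [455.  42. 201.] [281.  255.8] [236.  204.6]
0.4 [461.  42. 219.] [281.1 253.3] [237.5 201.9]
0.5 [469.  42. 237.] [281.1 249.8] [239.7 199.3]
0.6 [478.  42. 254.] [281.2 245.4] [242.6 196.7]
0.7 [489.  42. 270.] [281.2 240. ] [246.2 194.3]
time: 17.55
ee_pos: [482.0, -73.4, 329.7]
eef_rot: [0.023, 0.298, 0.954, 0.02]
ft_force: [-0.2, 0.3, -0.4]
opening: -0.1
```

```bash
python3 -m inch '[{"grip":0,"dx":0,"dy":0,"dz":-25,"roll":0},{"grip":0,"dx":0,"dy":0,"dz":-28,"roll":0},{"grip":0,"dx":0,"dy":0,"dz":-28,"roll":0},{"grip":0,"dx":0,"dy":0,"dz":-20,"roll":0},{"grip":0,"dx":0,"dy":0,"dz":-10,"roll":0}]' 40
```

```text
time: 17.97
ee_pos: [485.9, -67.4, 218.9]
eef_rot: [0.028, 0.294, 0.955, 0.021]
ft_force: [0.1, 0.2, 0.1]
opening: 0.0
```

```bash
python3 -m inch '[{"grip":0,"dx":0,"dy":0,"dz":-10,"roll":0},{"grip":0,"dx":0,"dy":0,"dz":-8,"roll":0},{"grip":0,"dx":0,"dy":0,"dz":-7,"roll":0},{"grip":0,"dx":0,"dy":0,"dz":-6,"roll":0},{"grip":0,"dx":0,"dy":0,"dz":-6,"roll":0},{"grip":0,"dx":0,"dy":0,"dz":-6,"roll":0}]' 40
```

```text
time: 18.47
ee_pos: [486.3, -67.3, 172.2]
eef_rot: [0.028, 0.294, 0.955, 0.022]
ft_force: [-0.4, 0.5, 1.3]
opening: 0.2
```

Contact is starting. I'll ease the door down.

```bash
python3 -m inch '[{"grip":0,"dx":0,"dy":0,"dz":-6,"roll":0},{"grip":0,"dx":0,"dy":0,"dz":-6,"roll":0},{"grip":0,"dx":0,"dy":0,"dz":-6,"roll":0},{"grip":0,"dx":0,"dy":0,"dz":-5,"roll":0},{"grip":0,"dx":0,"dy":0,"dz":-5,"roll":0}]' 40
python3 -m inch '[{"grip":0,"dx":0,"dy":0,"dz":-4,"roll":0},{"grip":0,"dx":0,"dy":0,"dz":-4,"roll":0},{"grip":0,"dx":0,"dy":0,"dz":-4,"roll":0},{"grip":0,"dx":0,"dy":0,"dz":-4,"roll":0}]' 40
```

```text
time: 18.88
ee_pos: [486.7, -67.6, 142.1]
eef_rot: [0.029, 0.295, 0.955, 0.022]
ft_force: [-0.5, -1.2, 1.3]
opening: -0.0
time: 19.22
ee_pos: [488.3, -67.4, 124.7]
eef_rot: [0.03, 0.295, 0.955, 0.022]
ft_force: [1.0, -0.2, 2.5]
opening: 0.4
```

```bash
python3 -m inch '[{"grip":0,"dx":0,"dy":0,"dz":-3,"roll":0},{"grip":0,"dx":0,"dy":0,"dz":-3,"roll":0},{"grip":0,"dx":0,"dy":0,"dz":-2,"roll":0},{"grip":0,"dx":0,"dy":0,"dz":-2,"roll":0}]' 40
```

```text
time: 19.55
ee_pos: [488.9, -67.2, 113.6]
eef_rot: [0.031, 0.295, 0.955, 0.022]
ft_force: [0.1, -0.1, 7.1]
opening: -0.1
```

```bash
python3 -m inch '[{"grip":0,"dx":0,"dy":0,"dz":-2,"roll":0},{"grip":0,"dx":0,"dy":0,"dz":-2,"roll":0},{"grip":0,"dx":0,"dy":0,"dz":-2,"roll":0}]' 40
```

```text
time: 19.8
ee_pos: [489.4, -67.1, 112.4]
eef_rot: [0.034, 0.294, 0.955, 0.021]
ft_force: [-12.6, -0.8, 47.7]
opening: -0.0
```

```bash
python3 -m inch '[{"grip":0,"dx":0,"dy":0,"dz":3,"roll":0},{"grip":0,"dx":0,"dy":0,"dz":10,"roll":0},{"grip":0,"dx":0,"dy":0,"dz":20,"roll":0},{"grip":0,"dx":0,"dy":-5,"dz":35,"roll":0},{"grip":0,"dx":0,"dy":-20,"dz":35,"roll":0},{"grip":0,"dx":-5,"dy":-35,"dz":20,"roll":0},{"grip":0,"dx":-10,"dy":-38,"dz":0,"roll":0},{"grip":0,"dx":-10,"dy":-38,"dz":0,"roll":0}]' 40
python3 -m inch '[{"grip":0,"dx":-10,"dy":-38,"dz":5,"roll":0},{"grip":0,"dx":-10,"dy":-30,"dz":0,"roll":0},{"grip":0,"dx":0,"dy":0,"dz":0,"roll":0},{"grip":0,"dx":0,"dy":0,"dz":0,"roll":0}]' 40
python3 - <<'E'
from station import bot
import cv2,numpy as np
s=bot.observe();print(s["time"],s["ee_pos"],s["ft_force"])
for n in("scene","top"):
    d=bot.snapshot(n);cv2.imwrite(f"pics/{n}15.png",d["frame"])
    f=d["frame"];c=f[130:310,220:330] if n=="scene" else f[140:280,200:400]
    cv2.imwrite(f"pics/{n}15c.png",cv2.resize(c,None,fx=3,fy=3,interpolation=2))
E
```

```text
time: 20.47
ee_pos: [462.5, -197.3, 242.6]
eef_rot: [0.033, 0.285, 0.958, 0.021]
ft_force: [0.7, -0.5, -0.7]
opening: -0.2
time: 20.8
ee_pos: [436.3, -277.7, 247.2]
eef_rot: [0.033, 0.291, 0.956, 0.019]
ft_force: [0.3, 0.1, 0.2]
opening: -0.1
20.8 [ 436.25736605 -277.68505539  247.2495376 ] [0.34153985 0.10962991 0.24169082]
```

View pics/scene15.png

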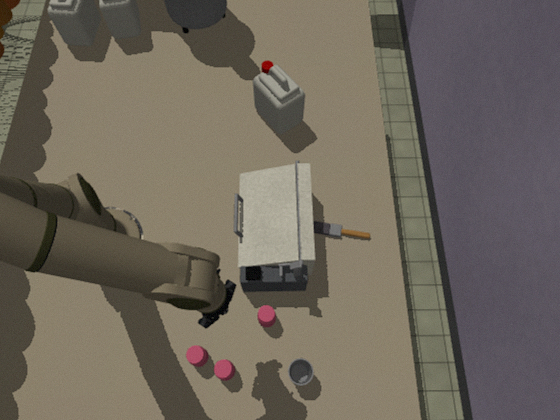

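View pics/scene15c.png

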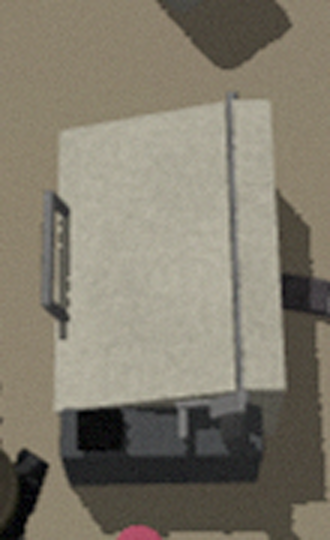

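View pics/top15c.png

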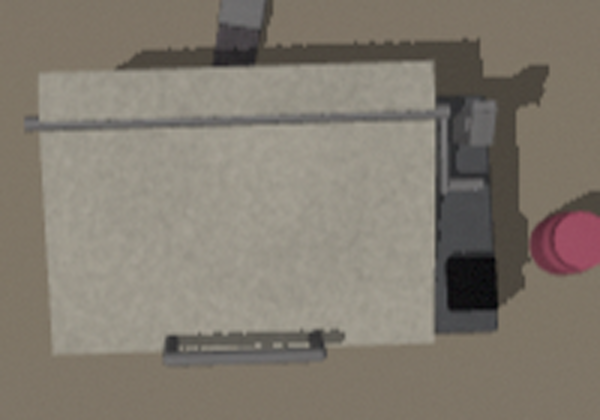

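Run:
```python
from h import *
print("meas top",(200+246/3-.3,140+358/3-.3),"scene",(220+48/3-.3,130+256/3-.3))
for a in(0,.03,.06,.1,.15):
    e=a-.032;h=[641-193*np.cos(e),42,150+193*np.sin(e)];print(a,proj("top",h).round(1),proj("scene",h).round(1))
# door lower front edge corner
for a in(0,.03,.06,.1,.15):
  e=a-.321
  for r,n in((194,12),):
    x=641-r*np.cos(e)-n*-np.sin(e)*0+ n*np.sin(e); z=150+r*np.sin(e)+n*np.cos(e)
    print(a,[proj(c,[x,y,z]).round(1).tolist() for c in("top","scene") for y in(203.5,-116.5)])
```

```text
meas top (281.7, 259.0333333333333) scene (235.7, 215.0333333333333)
0 [280.6 258.2] [235.4 212.5]
0.03 [280.7 258.3] [235.2 211.7]
0.06 [280.7 258.3] [235.  210.9]
0.1 [280.8 258.2] [234.9 209.9]
0.15 [280.8 258. ] [234.9 208.6]
0 [[216.1, 257.2], [343.2, 254.3], [239.5, 173.1], [236.7, 266.4]]
0.03 [[215.8, 257.8], [343.6, 254.9], [238.9, 172.3], [236.1, 265.9]]
0.06 [[215.5, 258.4], [344.0, 255.5], [238.4, 171.4], [235.5, 265.3]]
0.1 [[215.1, 259.0], [344.5, 256.1], [237.8, 170.3], [234.8, 264.6]]
0.15 [[214.5, 259.6], [345.2, 256.7], [237.2, 168.8], [234.1, 263.6]]
```

The handle and all four panel-corner pixels fit a door angle of 0 within about 2 px, and the force at the stop confirms it is shut. Handing in.

```bash
python3 -c "
from station import bot
print(bot.sign_off())"
```

```text
the job is handed in; nothing more can be done
None
```

I raised the door by its bar onto the catch, and it stood there with no contact. I set the grey-white jar upright in the free left half of the locker at about (539, 97). I then pressed the pad fully down, got clear as the door sank, and eased it shut from about 0.45 rad. The job was handed in at 20.8 s.

**What the last checks showed**
- **Door:** the handle and panel corners fit an angle of 0 in both camera views, within about 2 px. The push ended on a hard stop, and the robot was touching nothing.
- **Jars:** before the door closed, both jars stood upright in the locker. I put the stored jar at y -10.7 and -19.7 from the two fixed cameras before placing, and at -9.2 from the wrist camera after. That spread is measurement error, as nothing came near it.
- **Other things:** the pink jars, cup, can and brush appear where they were.

**Forces that went high**
- **Pad:** the fingertip pressed it with 39 N when it bottomed.
- **Door:** the fingertip pressed it with 48 N vertically once it was shut, more than it needed. That was the fingertip, not the gripper body that the 40 N limit names, and it is well under the 120 N wrist limit.

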